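# Latch the red parts case on the stockroom packing bench

### The job

Fasten the toggle latch on top of the red case: swing its wire bail over so that its cross bar drops down beyond the keeper hook (on the side away from the lever), then press the black-tipped lever over and down past centre until it lies flat and stays there. Leave the yellow case's latch open, just as it is.

Things in the scene. Friction and masses are not known exactly. Their poses are not given: they have to be found in the camera images.
- red_case: Red plastic chest, fixed, 260 (x) x 170 (y) x 100 mm high; its flat lid carries a steel toggle latch on the centre line y = 0, working in the case's x-z plane. Origin: centre of the underside; z up, x from the lever's side to the keeper's side (within 45 degrees of straight away from the robot). Lever pivot: axis along y at x = 5, z = 122 mm; the bail hinges on the lever 24 mm from it.
- red_keeper (a point): Foot of the keeper's hook, at case x = 64, z = 103 mm. Hook: 26 mm wide, 13 high above this point, from 16 mm behind to 3 mm beyond it (case x; lip towards +x). Beyond lies a 3 mm foot plate, to x +21. The bar belongs there: centre 4 mm above this point, 5 to 14 beyond it when just dropped; the lever then draws it under the lip. The keeper gives up to 6 mm, springily.
- red_bar (a point): Centre of the red bail's cross bar: steel, 8 mm thick, 52 long along the case's y, on two wire legs 85 mm long at y = -22 and 22. At the start the bail stands within 15 degrees of upright, held by slight friction, the bar 120 to 135 mm above the lid, 20 mm or more above the lever's tip. Pushed at the bar 50 mm towards case +x, it falls over the keeper by its own weight.
- red_lever (a joint): Red lever's angle, rad: 0 = upright, grows as it is pressed towards case -x (away from the keeper), 1.57 = flat, 1.6 = stop. Starts at 0.12 to 0.35 and stays where left while steep; 1 to 5 N near its tip press it, past about 1.35 it snaps down and stays. Lever: flat bar 80 mm long from its pivot, 30 wide (case y), 6 thick (3 either side of the pivot line), black grip on the outer half.
- yellow_bar (a point): Centre of the bail's cross bar on the yellow case, which is the same case and latch in yellow, also open. It must stay as it is.

How it is judged (in metres and radians):
On the way:
1. the red bail's bar lies behind the keeper hook, down at its foot plate, with the lever still raised (z of red_bar in the frame of red_case below 0.113 m and x of red_bar in the frame of red_case above 0.06 m and value of joint red_lever below 1.1 rad), for 0.1 s.
At the end, for the whole second after the job is handed in: The red lever lies flat at rest (joint above 1.48 rad, about 5 degrees short of flat), its bail's bar is hooked behind the keeper (bar centre less than 113 mm above the case's underside and more than 58 mm along the case's x), and the yellow bail's bar is within 20 mm of where it was (value of joint red_lever above 1.48 rad and z of red_bar in the frame of red_case below 0.113 m and x of red_bar in the frame of red_case above 0.058 m and velocity of joint red_lever between -0.1 and 0.1 rad/s and distance of yellow_bar from where it was at the start of the episode below 0.02 m); the robot touches nothing.
It fails at once if the yellow case's latch is disturbed (its bar moved more than 20 mm) (distance of yellow_bar from where it was at the start of the episode above 0.02 m).
It also fails if it takes over 43 s, if anything falls off the work surface, if the arm or the gripper's body presses on something with over 40 N, if the wrist force passes 120 N, or if a joint passes its speed limit or range.

### The arm

A 6-joint arm with a two-finger parallel gripper is mounted at the origin on the work surface. World frame = base frame: x ahead of the robot, y to its left, z up, the work surface at z = 0. Lengths are in mm, angles in degrees, forces in N, time in s.
With the tool pointing down it reaches from about 300 to 850 mm from the base axis. Payload 4.2 kg.
Tool frame: the origin (TCP) lies at the very end of the fingers, on their centre line; the grasp point (between the pads) lies 19 mm behind it; z points along the fingers, y is the direction in which the jaws open and shut (so a half turn about z gives the same grasp; the last joint's range is limited). The gripper opens to 91 mm and grips with 3 to 60 N. Pads are 32 mm wide; open, the fingers measure 118 mm over their backs; the gripper's body (76 mm by 178 mm) begins 60 mm behind the grasp point.
Start: joints at [66.406, 18.312, 89.639, -0, 72.044, -1.146], TCP at [219.569, 531.444, 213.976] pointing down, gripper open.
Joint ranges: [-177.97, 177.97], [-48.28, 115.42], [12.27, 149.76], [-77.06, 257.06], [2.81, 150.46], [-146.56, 146.56]. Speed limits (degrees/s): [147.25, 147.25, 180, 180, 180, 180].

### API

Orientations are given as [roll, pitch, yaw] about the fixed x, y, z axes, in that order (R = Rz(yaw) Ry(pitch) Rx(roll)).
In Python, from workcell import monitor, eyes, job gives the robot as it stands.
- The arm moves only by the tool move_arm, never from a script. Its argument "increments" is a list that holds one entry, the list of rows, each a list of 7 numbers: the opening, from 0 (shut) to 1 (fully open), then the shift along the tool's x, y, z in cm, then the turn, a rotation vector about the tool's x, y, z in rad. In form: [[[jaw, x, y, z, ax, ay, az], ...]]. A call has 1 to 12 rows; each row shifts and turns the pose as measured when the row begins, along the tool's axes as they then stand; what a row does not reach is not made up. A row lasts 1/8 s, in which the tool goes at most 62.5 mm and 10.7 degrees, less where a joint would pass 70% of its speed; a pose out of reach is approached as far as the arm can. A call is refused whole if a number of a shift passes 6.25 or a number of a turn 0.188, either way. A call with a gripper value outside its range is refused whole. The fingers move at their own pace and stop on an object; "force" is the grip in N (left out, the last holds). Time passes only in rows, so rows that do not move let the fingers close. It gives the time, the measured TCP pose, the force and the opening at its end, in the units of the state.
- monitor.state(): the state, without advancing time (a new reading comes with each control period).
- eyes.grab_frame(name): name is "scene" or "top"; returns a dict with "color" (420x560x3 uint8, red, green, blue), "z_map" (420x560 float32, mm along the optical axis (not along the pixel's ray), 0 where there is no reading), "camera_matrix" (3x3 intrinsics, pixels), "rvec" (rotation vector, rad) and "tvec" (3), from world to camera coordinates, as OpenCV has them. Camera axes: x right, y down, z forward; pixel columns grow to the right and rows downward; lengths in mm; the calibration is good to about 2 mm. A picture is of the moment at which its call begins.
- job.job_done(): hands the job in, once; it reports no verdict.
The state is a dict: "time_s": time; "qpos": joint angles; "qvel": joint speeds; "effort": joint torques, N m; "ee_pos": TCP position; "ee_rot": TCP orientation; "force": force on the tool from outside, world axes, zero at the start; "torque": the same for the moment, N m; "gripper_width": finger opening in mm.
Only numpy, scipy, OpenCV 4.12 (cv2) and the standard library are available. Lean on these libraries where they do the work, as an engineer would, in place of code of your own. Each camera call takes 0.05 s, during which the arm holds its last target. There are 200 camera calls.

## Working session

There is one attempt and no reset: what is moved stays moved. The work goes in short steps, Python scripts to look and compute and a tool call to move; the robot and the scene stay as the last step left them, time stands still between calls to the robot, and variables do not carry over. Pictures are saved under pics/ and viewed, about 8 in all and at most 12, crops included, and the job is handed in when it is done.

Besides the shell and the picture viewer there is one more tool, called after "Emit:" as name(argument=value, ...), one argument or row to a line, values as JSON. move_arm: Moves the arm, as the interface text tells. Its arguments: {"type":"object","properties":{"increments":{"type":"array"},"force":{"type":"number"}},"required":["increments"]}

```bash
mkdir -p pics
cat > h.py <<'E'
import numpy as np, cv2
from workcell import monitor, eyes, job
def grab(n):
    f=eyes.grab_frame(n); K=np.array(f["camera_matrix"],float); R=cv2.Rodrigues(np.array(f["rvec"],float))[0]; t=np.array(f["tvec"],float).ravel()
    z=f["z_map"].astype(float); v,u=np.indices(z.shape)
    P=np.stack([(u-K[0,2])/K[0,0]*z,(v-K[1,2])/K[1,1]*z,z],-1)
    W=(P-t)@R
    W[z==0]=np.nan
    return f,K,R,t,W
def save(f,name,crop=None,s=1):
    im=f["color"][...,::-1]
    if crop: a,b,c,d=crop; im=im[b:d,a:c]
    cv2.imwrite("pics/"+name,cv2.resize(im,None,fx=s,fy=s,interpolation=cv2.INTER_CUBIC))
E
python3 - <<'E'
from h import *
for n in("scene","top"):
    f,K,R,t,W=grab(n); save(f,n+"0.png"); np.savez(n+"0.npz",W=W,c=f["color"],K=K,R=R,t=t)
    print(n,K[0,0],"cam",-R.T@t)
    hsv=cv2.cvtColor(f["color"],cv2.COLOR_RGB2HSV)
    for nm,lo,hi in(("red",0,8),("yel",22,35)):
        m=(hsv[...,0]>=lo)&(hsv[...,0]<=hi)&(hsv[...,1]>120)&(hsv[...,2]>60)&(abs(W[...,2]-100)<6)
        p=W[m]; 
        if len(p)<50: print(nm,len(p)); continue
        print(nm,len(p),np.median(p[:,2]),cv2.minAreaRect(p[:,:2].astype(np.float32)))
print(monitor.state())
E
```

```text
scene 535.4942895738114 cam [864.67856345 430.23076391 968.9197572 ]
red 11518 98.69005215614919 ((528.4642333984375, 223.94979858398438), (260.430908203125, 169.46080017089844), 35.96710968017578)
yel 6274 98.91945589983601 ((543.527099609375, -221.92855834960938), (263.1908264160156, 170.26373291015625), 37.88618087768555)
top 502.2581427020245 cam [ 433.33827549  -13.28381203 1179.04302934]
red 7761 99.23536736929273 ((531.0941162109375, 224.05215454101562), (260.0318908691406, 170.10488891601562), 35.92555236816406)
yel 8174 98.43637699859784 ((545.9603881835938, -222.22471618652344), (259.769775390625, 169.64515686035156), 37.66881561279297)
{'time_s': 0.1, 'qpos': array([ 6.64046512e+01,  1.83467436e+01,  8.96992311e+01, -1.52796721e-03,
        7.20443331e+01, -1.14342378e+00]), 'qvel': array([-0.05001572, -0.02464422, -0.19337668,  0.01583696, -0.07279261,
        0.11711873]), 'effort': array([ 4.13636199e-04, -4.13336599e+01, -2.32510078e+01,  7.30599090e-02,
        4.21839289e-02, -4.11038866e-05]), 'ee_pos': array([219.39925646, 531.00519892, 213.2179886 ]), 'ee_rot': array([-1.79909681e+02, -3.49593796e-04,  1.57548547e+02]), 'force': array([-0.16414573,  0.57868532,  0.3088651 ]), 'torque': array([ 0.02603971, -0.02201335, -0.02405542]), 'gripper_width': 90.91818557236867}
```

View images.

View pics/scene0.png

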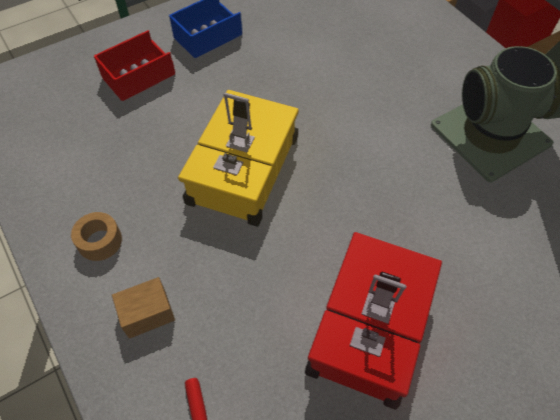

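Run:
```python
from h import *
c=np.array([529.8,224.]);a=np.radians(35.95);Rz=np.array([[np.cos(a),-np.sin(a)],[np.sin(a),np.cos(a)]])
for n in("scene","top"):
    d=np.load(n+"0.npz");W=d["W"];q=(W[...,:2]-c)@Rz
    z=W[...,2]
    m=(abs(q[...,0])<130)&(abs(q[...,1])<40)&(z>108)&(z<260)
    pts=np.c_[q[m],z[m],d["c"][m]]
    print(n,m.sum())
    for zz in range(108,260,8):
        s=pts[(pts[:,2]>=zz)&(pts[:,2]<zz+8)]
        if len(s): print(zz,len(s),"x",s[:,0].min().round(),np.median(s[:,0]).round(),s[:,0].max().round(),"y",s[:,1].min().round(),np.median(s[:,1]).round(),s[:,1].max().round(),"col",np.median(s[:,3:],0))
```

```text
scene 1042
108 103 x 4.0 57.0 65.0 y -17.0 1.0 18.0 col [64. 51. 52.]
116 85 x -5.0 15.0 65.0 y -18.0 3.0 20.0 col [69. 57. 58.]
124 83 x -6.0 4.0 14.0 y -17.0 -1.0 19.0 col [75. 64. 66.]
132 53 x 0.0 3.0 5.0 y -14.0 2.0 16.0 col [75. 64. 65.]
140 71 x -4.0 1.0 3.0 y -23.0 -0.0 26.0 col [75. 62. 63.]
148 75 x -3.0 0.0 4.0 y -24.0 3.0 24.0 col [74. 62. 63.]
156 70 x -4.0 -2.0 5.0 y -23.0 2.0 25.0 col [74. 61. 62.]
164 68 x -5.0 -3.0 6.0 y -24.0 -0.0 25.0 col [40. 22. 21.]
172 74 x -8.0 -5.0 7.0 y -22.0 2.0 24.0 col [34. 18. 18.]
180 30 x -6.0 -4.0 9.0 y -24.0 -4.0 25.0 col [54.  42.5 41. ]
188 22 x -12.0 -1.0 10.0 y -23.0 -1.0 25.0 col [70.5 49.  49.5]
196 104 x -17.0 -11.0 11.0 y -24.0 1.0 25.0 col [73.  44.5 44. ]
204 14 x 10.0 12.0 13.0 y -23.0 21.0 25.0 col [79.5 57.  57. ]
212 10 x 11.0 13.0 14.0 y -24.0 -19.0 24.0 col [77.  57.5 57.5]
220 19 x 8.0 15.0 17.0 y -22.0 0.0 25.0 col [79. 61. 62.]
228 161 x 9.0 14.0 18.0 y -24.0 2.0 26.0 col [124. 108. 109.]
top 404
108 63 x -5.0 59.0 68.0 y -19.0 0.0 20.0 col [63. 62. 68.]
116 42 x -5.0 59.0 67.0 y -19.0 0.0 17.0 col [67.5 67.  72. ]
[... 180 characters left out ...]
 100.5]
156 6 x -0.0 1.0 2.0 y -24.0 -22.0 23.0 col [106.5 101.5 109.5]
164 13 x -4.0 3.0 5.0 y -26.0 -17.0 23.0 col [106.  88.  88.]
172 12 x -3.0 4.0 6.0 y -25.0 19.0 23.0 col [102.   83.   87.5]
180 11 x -10.0 4.0 7.0 y -25.0 -17.0 23.0 col [104.  88.  92.]
188 21 x -14.0 5.0 9.0 y -26.0 -13.0 24.0 col [105.  78.  84.]
196 67 x -15.0 -10.0 11.0 y -25.0 -3.0 23.0 col [77. 74. 77.]
204 13 x -11.0 10.0 12.0 y -25.0 18.0 24.0 col [94. 90. 93.]
212 11 x 10.0 11.0 13.0 y -25.0 19.0 23.0 col [105.  96. 103.]
220 11 x 11.0 12.0 14.0 y -25.0 -8.0 25.0 col [119. 101. 106.]
228 106 x 11.0 15.0 19.0 y -27.0 -1.0 25.0 col [129.  119.  125.5]
236 1 x 13.0 13.0 13.0 y -5.0 -5.0 -5.0 col [140. 136. 143.]
```

The scene view shows the red case at about (375,315), its bail bar at (388,282) and its keeper at (368,341). The yellow case is at (240,150), well clear of it. In the red case frame, the bar is at x≈14, z≈229 and the lever tip at x≈-12, z≈200 (about 0.2 rad). The keeper is at x≈60. All of these match the given sizes.

Emit:
move_arm(
  increments=[
    [[0,0,0,-1.6,0,0,0.184],[0,0,0,-1.6,0,0,0.184],[0,0,0,-1.5,0,0,0.184],[0,-5,0.5,0,0,0,0],[0,-5,0.5,0,0,0,0],[0,-5,0.5,0,0,0,0],[0,-5,0.5,0,0,0,0],[0,-5,0.5,0,0,0,0],[0,-5,0.5,0,0,0,0],[0,-5,0.5,0,0,0,0],[0,-5,0.5,0,0,0,0]],
  ],
)

```text
time_s: 1.48
ee_pos: [487.2, 219.1, 257.5]
ee_rot: [-179.5, 0.2, 125.5]
force: [-0.3, 0.8, 0.2]
gripper_width: 0.4
```

```bash
cat >> h.py <<'E'
c=np.array([529.8,224.]);a=np.radians(35.95);Rz=np.array([[np.cos(a),-np.sin(a)],[np.sin(a),np.cos(a)]])
def st():
    s=monitor.state(); p=s["ee_pos"]
    print("t",s["time_s"],"case",((p[:2]-c)@Rz).round(1),"z",p[2].round(1),"rot",s["ee_rot"].round(1),"F",s["force"].round(1),"w",s["gripper_width"])
def latch(n):
    f,K,R,t,W=grab(n);q=(W[...,:2]-c)@Rz;z=W[...,2]
    return f,np.dstack([q,z])
E
python3 -c "
from h import *
st()"
```

```text
t 1.475 case [-37.3  21.1] z 257.5 rot [-179.5    0.2  125.5] F [-0.3  0.8  0.2] w 0.4247461396676353
```

Emit:
move_arm(
  increments=[
    [[0,-1.3,0,0,0,0,0],[0,-0.7,0,0,0,0,0.008],[0,0,0,1.2,0,0,0],[0,0,0,1.2,0,0,0],[0,0,0,0.8,0,0,0],[0,0,0,0,0,0,0]],
  ],
)

```text
time_s: 2.22
ee_pos: [497.0, 202.5, 221.2]
ee_rot: [-179.2, 0.1, 125.0]
force: [0.1, -0.0, -0.3]
gripper_width: 0.6
```

```bash
python3 -c "
from h import *
st()
f,Q=latch('scene'); save(f,'s1.png',(290,180,470,400),2.7)"
```

```text
t 2.225 case [-39.2   1.9] z 221.2 rot [-1.792e+02  1.000e-01  1.250e+02] F [ 0.1 -0.  -0.3] w 0.5616982416982347
```

View pics/s1.png

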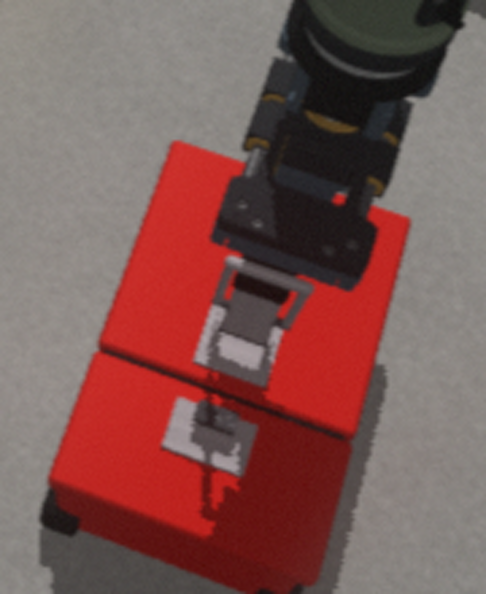

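The fingers are behind the bar, which is at crop (270,275), and above the lever tip. I'll push the bar towards +x and follow its arc down.

Emit:
move_arm(
  increments=[
    [[0,-0.1,1,0,0,0,0],[0,-0.1,1,0,0,0,0],[0,0,1,0,0,0,0],[0,0,1,0,0,0,0],[0,0,1,0,0,0,0],[0,0,1,0,0,0,0],[0,0,0.8,0.2,0,0,0],[0,0,0.8,0.4,0,0,0],[0,0,0.8,0.6,0,0,0],[0,0,0.8,0.8,0,0,0]],
  ],
)

```text
time_s: 3.52
ee_pos: [580.1, 257.9, 200.6]
ee_rot: [-179.5, 0.1, 125.0]
force: [0.4, 0.4, -0.2]
gripper_width: 0.9
```

```bash
python3 -c "
from h import *
st()
f,Q=latch('scene'); save(f,'s2.png',(290,180,470,400),2.7)"
```

```text
t 3.525 case [60.6 -2.1] z 200.6 rot [-1.795e+02  1.000e-01  1.250e+02] F [ 0.4  0.4 -0.2] w 0.9184795848039732
```

View pics/s2.png

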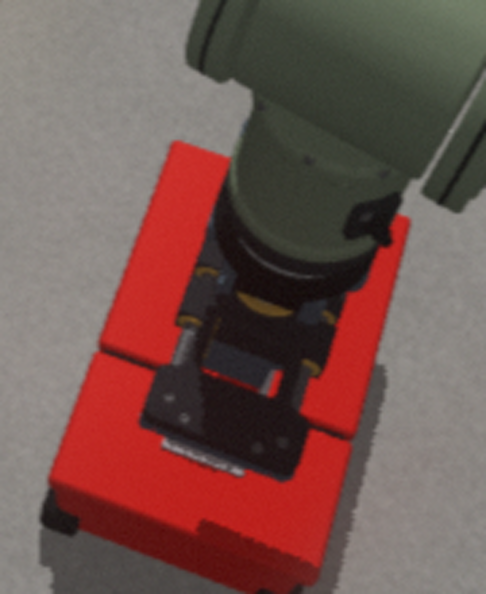

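Emit:
move_arm(
  increments=[
    [[0,0,0,-1.5,0,0,0],[0,0,-0.8,-1,0,0,0.016],[0,0,-1.2,0,0,0,0],[0,0,-1.2,0,0,0,0],[0,0,0,0,0,0,0]],
  ],
)

```text
time_s: 4.2
ee_pos: [551.4, 238.5, 227.3]
ee_rot: [-179.4, 0.1, 124.0]
force: [-0.2, 1.1, 0.1]
gripper_width: 0.7
```

```bash
python3 -c "
from h import *
st()
for n in ('scene','top'):
    f,Q=latch(n)
    if n=='scene': save(f,n+'3.png',(290,180,470,400),2.7)
    m=(Q[...,0]>50)&(Q[...,0]<130)&(abs(Q[...,1])<35)&(Q[...,2]>103)&(Q[...,2]<180)
    p=Q[m]
    for x in range(50,130,4):
        s=p[(p[:,0]>=x)&(p[:,0]<x+4)]
        if len(s): print(n,x,len(s),s[:,1].min().round(),s[:,1].max().round(),'z',np.percentile(s[:,2],[5,50,95]).round())
"
```

```text
t 4.2 case [26.1 -0.9] z 227.3 rot [-1.794e+02  1.000e-01  1.240e+02] F [-0.2  1.1  0.1] w 0.7166384715941709
scene 50 49 -25.0 26.0 z [105. 116. 121.]
scene 54 57 -25.0 26.0 z [111. 116. 119.]
scene 58 59 -24.0 25.0 z [113. 115. 118.]
scene 62 75 -25.0 26.0 z [103. 114. 117.]
scene 66 26 -24.0 25.0 z [104. 110. 113.]
scene 70 58 -25.0 27.0 z [106. 109. 111.]
scene 74 94 -25.0 26.0 z [105. 109. 112.]
scene 78 27 -23.0 24.0 z [103. 104. 109.]
scene 82 13 -22.0 23.0 z [103. 104. 105.]
scene 90 1 -29.0 -29.0 z [104. 104. 104.]
scene 114 2 -32.0 -27.0 z [103. 103. 103.]
top 50 7 -26.0 -14.0 z [104. 120. 122.]
top 54 5 -25.0 -21.0 z [108. 116. 122.]
top 58 5 -33.0 -21.0 z [106. 117. 119.]
top 62 6 -25.0 -18.0 z [107. 116. 117.]
top 66 4 -26.0 -17.0 z [105. 113. 115.]
top 70 7 -26.0 -18.0 z [103. 111. 113.]
top 74 9 -31.0 -18.0 z [105. 110. 112.]
top 78 5 -25.0 -17.0 z [108. 109. 111.]
top 82 5 -24.0 -16.0 z [103. 104. 107.]
top 86 1 -29.0 -29.0 z [103. 103. 103.]
top 94 3 -31.0 -26.0 z [103. 103. 104.]
top 98 1 -25.0 -25.0 z [104. 104. 104.]
top 102 1 -28.0 -28.0 z [103. 103. 103.]
top 114 1 -27.0 -27.0 z [103. 103. 103.]
```

View pics/scene3.png

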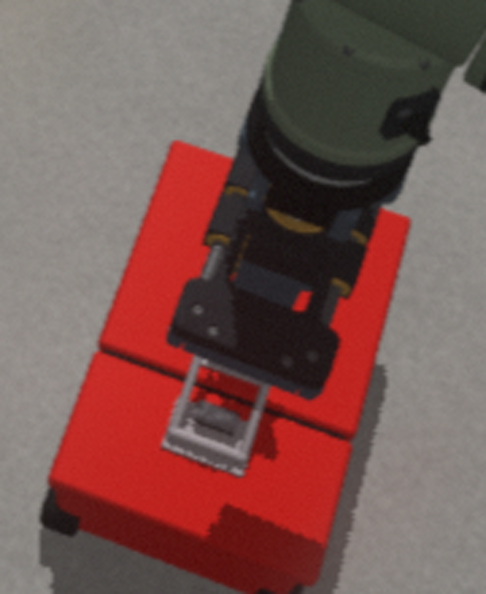

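The bar has dropped beyond the hook, at crop (205,455): x≈75 and bar top z≈110 in both cameras. Next I'll press the lever.

Emit:
move_arm(
  increments=[
    [[0,0,0,1.2,0,0,0],[0,0,0,1.2,0,0,-0.016],[0,0,0,1.2,0,0,-0.016],[0,0,0,0.6,0,0,0],[0,0,-0.8,0,0,0,0],[0,0,-0.8,0,0,0,0],[0,0,-0.8,0.2,0,0,0],[0,0,-0.8,0.3,0,0,0],[0,0,0,0,0,0,0]],
  ],
)

```text
time_s: 5.42
ee_pos: [524.2, 218.7, 176.2]
ee_rot: [-179.4, 0.1, 126.0]
force: [-0.3, 0.5, 0.6]
gripper_width: 0.1
```

```bash
python3 -c "
from h import *
st()"
```

```text
t 5.425 case [-7.6 -1. ] z 176.2 rot [-1.794e+02  1.000e-01  1.260e+02] F [-0.3  0.5  0.6] w 0.05355620066275558
```

Emit:
move_arm(
  increments=[
    [[0,0,-0.8,0.4,0,0,0],[0,0,-0.7,0.5,0,0,0],[0,0,-0.6,0.7,0,0,0],[0,0,-0.5,0.7,0,0,0],[0,0,-0.4,0.7,0,0,0],[0,0,-0.2,0.7,0,0,0],[0,0,0,0,0,0,0]],
  ],
)

```text
time_s: 6.3
ee_pos: [496.2, 198.2, 137.2]
ee_rot: [-179.4, 0.1, 126.0]
force: [-0.8, -0.4, -0.1]
gripper_width: 0.8
```

```bash
python3 -c "
from h import *
st()"
```

```text
t 6.3 case [-42.4  -1.2] z 137.2 rot [-1.794e+02  1.000e-01  1.260e+02] F [-0.8 -0.4 -0.1] w 0.7811626475764473
```

Emit:
move_arm(
  increments=[
    [[0,0,-0.1,0.6,0,0,0],[0,0,0,0.5,0,0,0],[0,0,0,0.3,0,0,0],[0,0,0,0,0,0,0]],
  ],
)

```text
time_s: 6.8
ee_pos: [495.8, 197.8, 124.2]
ee_rot: [-179.4, 0.1, 126.0]
force: [-0.1, -0.1, -0.4]
gripper_width: 0.7
```

```bash
python3 -c "
from h import *
st()"
```

```text
t 6.8 case [-42.9  -1.3] z 124.2 rot [-1.794e+02  1.000e-01  1.260e+02] F [-0.1 -0.1 -0.4] w 0.6925779409871547
```

Force is near zero, so the lever has probably snapped down. I'll lift straight up, move aside and look.

Emit:
move_arm(
  increments=[
    [[0,0,0,-2,0,0,0],[0,0,0,-4,0,0,0],[0,0,0,-5,0,0,0],[0,4,-2,-1,0,0,0],[0,5,-2,0,0,0,0],[0,5,-2,0,0,0,0],[0,5,0,0,0,0,0],[0,5,0,0,0,0,0],[0,3,0,0,0,0,0],[0,0,0,0,0,0,0],[0,0,0,0,0,0,0]],
  ],
)

```text
time_s: 8.18
ee_pos: [285.3, 387.6, 246.2]
ee_rot: [-179.6, 0.0, 125.9]
force: [0.7, 0.4, 0.4]
gripper_width: 0.4
```

```bash
python3 -c "
from h import *
st()
for n in ('scene','top'):
    f,Q=latch(n); W0=np.load(n+'0.npz')
    if n=='scene': save(f,n+'4.png',None,1.4)
    z=Q[...,2]
    m=(abs(Q[...,0])<100)&(abs(Q[...,1])<35)&(z>103)&(z<230)
    p=Q[m]
    for x in range(-88,92,6):
        s=p[(p[:,0]>=x)&(p[:,0]<x+6)]
        if len(s): print(n,x,len(s),s[:,1].min().round(),s[:,1].max().round(),'z',np.percentile(s[:,2],[5,50,95]).round())
    w=W0['W']; y=(abs(w[...,0]-545)<110)&(abs(w[...,1]+222)<110)&(w[...,2]>215); 
    wz=(Q[...,:2]@Rz.T+c); y2=(abs(wz[...,0]-545)<110)&(abs(wz[...,1]+222)<110)&(z>215)
    print('yellow bar',w[y].mean(0),wz[y2].mean(0),z[y2].mean())
"
```

```text
t 8.175 case [-101.9  275.9] z 246.2 rot [-179.6    0.   125.9] F [0.7 0.4 0.4] w 0.36303110620937123
scene -82 2 15.0 17.0 z [117. 119. 120.]
scene -76 48 -15.0 18.0 z [120. 122. 125.]
scene -70 55 -16.0 17.0 z [121. 123. 126.]
scene -64 59 -16.0 18.0 z [121. 123. 125.]
scene -58 64 -16.0 17.0 z [121. 123. 125.]
scene -52 58 -16.0 17.0 z [120. 123. 125.]
scene -46 66 -16.0 17.0 z [120. 123. 125.]
scene -40 52 -14.0 16.0 z [120. 123. 125.]
scene -34 56 -14.0 16.0 z [121. 123. 125.]
scene -28 56 -19.0 25.0 z [121. 123. 126.]
scene -22 94 -24.0 26.0 z [119. 123. 125.]
scene -16 90 -24.0 26.0 z [119. 122. 125.]
scene -10 85 -24.0 26.0 z [118. 123. 126.]
scene -4 107 -24.0 25.0 z [104. 123. 126.]
scene 2 107 -24.0 26.0 z [104. 122. 126.]
scene 8 61 -24.0 32.0 z [103. 117. 127.]
scene 14 56 -24.0 26.0 z [103. 115. 120.]
scene 20 33 -24.0 25.0 z [103. 114. 118.]
scene 26 22 -24.0 25.0 z [112. 115. 117.]
scene 32 29 -24.0 26.0 z [111. 113. 117.]
scene 38 27 -24.0 26.0 z [109. 113. 115.]
scene 44 38 -24.0 26.0 z [104. 112. 115.]
scene 50 85 -24.0 27.0 z [106. 114. 117.]
scene 56 84 -24.0 26.
[... 942 characters left out ...]

top 2 66 -25.0 24.0 z [116. 123. 127.]
top 8 36 -31.0 27.0 z [104. 120. 127.]
top 14 35 -26.0 24.0 z [104. 115. 125.]
top 20 30 -26.0 24.0 z [103. 114. 118.]
top 26 14 -25.0 23.0 z [112. 115. 118.]
top 32 19 -26.0 24.0 z [111. 114. 119.]
top 38 16 -28.0 22.0 z [103. 113. 117.]
top 44 21 -25.0 24.0 z [103. 112. 115.]
top 50 67 -27.0 28.0 z [104. 112. 118.]
top 56 56 -25.0 23.0 z [104. 114. 118.]
top 62 63 -27.0 31.0 z [108. 112. 116.]
top 68 27 -27.0 24.0 z [104. 108. 112.]
top 74 26 -26.0 23.0 z [103. 104. 106.]
top 80 20 -23.0 29.0 z [103. 104. 106.]
top 86 1 30.0 30.0 z [104. 104. 104.]
yellow bar [ 547.86247788 -219.63276632  230.92948297] [ 547.71307824 -219.42877153] 231.04611811385752
```

View pics/scene4.png

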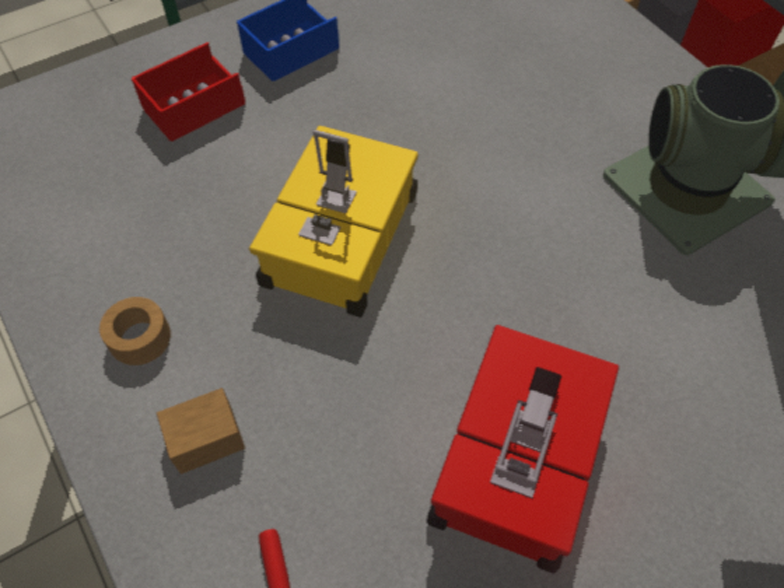

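The picture shows the lever lying flat at (540,395), the bar hooked at about (515,478), and the yellow latch unchanged at (335,160).

```bash
python3 -c "
from h import *
print(job.job_done())"
```

```text
the job is handed in; nothing more can be done
None
```

The red case's latch is fastened, and I handed the job in about 8.2 s into the 43 s allowed. No verdict was reported, so the result rests on my own checks.

With closed fingers I pushed the bail over, and its bar dropped beyond the keeper hook at case x ≈ 75 mm, centre z ≈ 107 mm. The lever had not been touched at that point. I then pressed the lever over along its arc until it snapped down, lifted clear and moved the arm about 280 mm aside.

Last checks, made with both cameras before handing in:
- **Lever:** it lies flat, with an even height of about 123 mm from case x = −76 to +5 mm. Without the arm on it, it stayed there.
- **Bar:** it is hooked behind the keeper at case x ≈ 66 mm, with its top at about 111 mm, so its centre is near 107 mm. This is read from depth points and is good to about 2 mm.
- **Yellow latch:** its bar moved less than 1 mm between the first and last pictures, which is within measurement noise.
- **Forces:** wrist force readings between moves never exceeded about 1.2 N.

No check failed or disagreed.

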